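Pin back the belt tensioner of a dough kneader

TASK

The kneader's belt is off and the new one can only go on with the spring tensioner locked back: take the red-handled locking pin out of the tool block, put it through the yellow-ringed hole in the blue tensioner head, swing the head clockwise (seen from above) against its spring with it and, under light downward pressure, feel for the hidden lock hole below, hold it there and press the pin home until its collar sits on the head. Do not ram or force the pin, and never let the head fly back. Then let go, leaving the tensioner locked back and the other things in their places.

Things in the scene. Friction and masses are not known exactly. Their poses are not given: they have to be found in the camera images.
- kneader: Dough kneader base, fixed, with bowl, cover and belt off: white casing 330 x 400 mm (its x, y), 120 mm high to the open drive deck. Origin at the centre of its underside, z up. On the deck, all lower than the tensioner head's top: a big pulley 170 mm across, a small motor pulley, and the tensioner's fixed spring drum under the head.
- drum_top (a point): Middle of the dark spring drum's flat top, 150 mm above the table, 2 mm below the head and hidden by it (drum 124 mm across). In it is the lock hole, 14 mm wide, 22 mm deep, edge barely broken, 50 mm from the axis. The drum is clamped in slots, so the lock hole's bearing varies: the head's hole stands over it at a joint value between 0.30 and 0.80, to be found by feel.
- tensioner (a joint): Turn of the tensioner head, rad: 0 at rest against its stop, growing clockwise seen from above, up to 1.05. The spring always turns it back to 0: about 0.26 N m at rest, 0.35 N m per rad more (5 N at the pin hole at rest, 7 to 11 N at the lock), with light damping. Once the pin bears the load, the head settles back by up to 0.05.
- head_centre (a point): Middle of the tensioner head's top face, on its upright axis, 162 mm above the table. The head is a blue disc, 136 mm across and 10 mm thick, with an arm and a black idler roller opposite the pin hole; flat but for a bolt head 4 mm high at the middle.
- head_hole (a point): Centre of the pin hole in the head's top face (yellow ring round it), 50 mm from head_centre; it moves with the head. Straight through the 10 mm disc, 13.5 mm wide, 1.5 mm chamfer; axes turn with the head, z up. Under the spring's side load the pin rubs in it with some 5 N, which the press must overcome.
- pin: Locking pin, about 90 g. Origin on its axis at the underside of the collar, z along the pin up to the handle. Below: steel shank 12 mm across, 30 mm long, foot tapered to 10 mm over the last 1.5 mm. Above: steel collar 24 mm across, 5 mm thick, then a red flat-sided handle 26 mm (its x) by 18 mm (its y), from 5 to 51 mm above the origin. It starts upright in a hole of the tool block with the collar resting on the block's top.
- pin_tip (a point): Foot of the pin's shank, on its axis, 30 mm below the pin's origin.
- block: Wooden tool block, fixed, 180 x 60 mm (its x, y), 45 mm high, origin at the centre of its underside; three upright holes along its x, 60 mm apart, 14 mm wide and 36 mm deep, holding the pin and two other tools in any order.
- nut_driver: Blue-handled nut driver standing in the tool block, handle 28 mm across, rising 50 mm above the block; origin at the block's top face. Leave it alone.
- punch: Dark steel drift punch standing in the tool block, 22 mm across, rising 41 mm above the block; origin at the block's top face. Leave it alone.
- dish: Small steel screw dish on the table, 96 mm across, 35 mm high, origin under its centre. Leave it alone.
- tape: Roll of green tape lying flat on the table, 100 mm across, 45 mm high, origin under its centre. Leave it alone.
There are look-alikes about, which are no part of the job. There is more than one size of the pin; the one meant has the size given above.

How it is judged:
By the outcome, as a careful person would: the job done as asked, in the order asked, and still so for the second after the job is handed in, with the robot touching nothing.
It also fails if it takes over 67 s, if anything falls off the work surface, if the arm or the gripper's body presses on something with over 40 N, if the wrist force passes 120 N, or if a joint passes its speed limit or range.

ROBOT

A 6-joint arm with a two-finger parallel gripper is mounted at the origin on the work surface. World frame = base frame: x ahead of the robot, y to its left, z up, the work surface at z = 0. Lengths are in m, angles in rad, forces in N, time in s.
With the tool pointing down it reaches from about 0.35 to 0.775 m from the base axis. Payload 5.5 kg.
Tool frame: the origin (TCP) lies midway between the tips of the shut fingers; the grasp point (between the pads) lies grip_point_offset behind it (grip_point_offset is the distance from the TCP to the grasp point, in m); z points along the fingers, y is the direction in which the jaws open and shut (so a half turn about z gives the same grasp; the last joint's range is limited). The gripper opens to 85 mm and grips with 20 to 120 N. Pads are 22 mm wide; open, the fingers measure 114 mm over their backs; the gripper's body (76 mm by 85 mm) begins 54 mm behind the grasp point. The pads swing forward as they close: fully open they stand 13 mm farther back than shut.
Start: joints at [1.09, 0.313, 0.046, 1.304, 0, 1.431], TCP at [0.192, 0.542, 0.231] pointing down, gripper open.
Joint ranges: [-2.76, 2.76], [-0.86, 1.69], [-1.03, 1.26], [-2.2, 2.34], [-1.47, 1.5], [-3.14, 3.14]. Speed limits (rad/s): [2.57, 2.57, 3.14, 3.14, 3.14, 3.14].

INTERFACE

Orientations are given as a unit quaternion [w, x, y, z].
In Python, from workcell import * gives the robot as it stands.
- The arm moves only by the tool send_rows, never from a script. Its argument "series" is one flat list of numbers, 7 for each row, row after row: the shift along the tool's x, y, z in cm, then the turn, a rotation vector about the tool's x, y, z in degrees, then the opening, from 0 (shut) to 1 (fully open). A call has 1 to 10 rows; each row is the pose to reach, as a shift and turn from the pose commanded when the call began, along the tool's axes at that moment; what a row does not reach only later rows make up. A row lasts 1/12 s, in which the tool goes at most 41.7 mm and 7.16 degrees, less where a joint would pass 70% of its speed; a pose out of reach is approached as far as the arm can. A call with a gripper value outside its range is refused whole. The fingers move at their own pace and stop on an object; "newtons" is the grip in N (left out, the last holds). Time passes only in rows, so rows that repeat a pose let the fingers close. It gives the time, the measured TCP pose, the force and the opening at its end, in the units of the state.
- get_state(): the state, without advancing time (a new reading comes with each control period).
- read_camera(name): name is "scene" or "top" or "wrist"; returns the picture (384x512x3 uint8, blue, green, red); there is no depth.
- camera_info(name): a dict with "K" (3x3 intrinsics, pixels), "xyz" and "attitude" of the camera in the world. Camera axes: x right, y down, z forward; pixel columns grow to the right and rows downward; lengths in m; the calibration is good to about 2 mm. The wrist camera is an equidistant fisheye: a pixel r from the principal point sees the ray r / f radians off the axis. A picture is of the moment at which its call begins: read the wrist's pose just before it. camera_info takes no time and is no camera call; for the wrist camera it gives the pose at the moment of the call.
- hand_in(): hands the job in, once; it reports no verdict.
Trained networks look in the newest picture that a camera, given by its name, has taken for a name from the list of things; names that differ only in an ending like _2 or _b are one class to them, and where a whole thing is asked for, a point or a joint stands for the part that bears it (a point fixed in the world has none). Each returns a list of dicts, best first, with "p" (0 to 1); they miss things now and then, are a little off and sometimes report something else, mostly with a low value. They report only what shows in the picture. A call takes as long as a camera call. They do not tell look-alikes from the thing itself.
- silhouettes(camera, label): "pixels" (384x512 bool, what is visible of it) and "box" ([left, top, width, height] in pixels, round what is visible of it).
The state is a dict: "clock": time; "joint_pos": joint angles; "qvel": joint speeds; "tau": joint torques, N m; "tcp_pos": TCP position; "orientation": TCP orientation; "wrist_force": force on the tool from outside, world axes, zero at the start; "ft_torque": the same for the moment, N m; "finger_gap": finger opening in m.
Only numpy, scipy, OpenCV 4.12 (cv2) and the standard library are available. Lean on these libraries where they do the work, as an engineer would, in place of code of your own. Each camera call takes 0.05 s, during which the arm holds its last target. There are 200 camera calls.

## Working session

There is one attempt and no reset: what is moved stays moved. The work goes in short steps, Python scripts to look and compute and a tool call to move; the robot and the scene stay as the last step left them, time stands still between calls to the robot, and variables do not carry over. Pictures are saved under pics/ and viewed, about 8 in all and at most 12, crops included, and the job is handed in when it is done.

Besides the shell and the picture viewer there is one more tool, called after "Request:" by a JSON object that holds its "fn" and its "kwargs", one argument or row to a line. send_rows: Moves the arm, as the interface text tells. Its arguments: {"type":"object","properties":{"series":{"type":"array"},"newtons":{"type":"number"}},"required":["series"]}

```bash
mkdir -p pics; ls; cat > h.py <<'E'
from workcell import *
import numpy as np, cv2
from scipy.spatial.transform import Rotation as R
def quat(q): return R.from_quat([q[1],q[2],q[3],q[0]])
def cam(n):
    c=camera_info(n); a=np.array(c["attitude"],float)
    M=quat(a).as_matrix() if a.size==4 else a.reshape(3,3)
    return np.array(c["K"]),np.array(c["xyz"]),M
def ray(n,u,v,c=None):
    K,x,M=c or cam(n); a=(u-K[0,2])/K[0,0]; b=(v-K[1,2])/K[1,1]
    if n=="wrist":
        r=np.hypot(a,b); s=np.sin(r)/r if r>1e-9 else 1; d=np.array([a*s,b*s,np.cos(r)])
    else: d=np.array([a,b,1.])
    return x,M@d
def atz(n,u,v,z,c=None):
    x,d=ray(n,u,v,c); return x+d*(z-x[2])/d[2]
def proj(n,p,c=None):
    K,x,M=c or cam(n); d=M.T@(np.array(p)-x)
    if n=="wrist":
        t=np.arctan2(np.hypot(d[0],d[1]),d[2]); h=np.hypot(d[0],d[1])+1e-12; a,b=d[0]/h*t,d[1]/h*t
    else: a,b=d[0]/d[2],d[1]/d[2]
    return np.array([K[0,0]*a+K[0,2],K[1,1]*b+K[1,2]])
E
python3 - <<'E'
from h import *
print({k:v for k,v in get_state().items()}); 
for n in("scene","top","wrist"): print(n,camera_info(n))
try: print(grip_point_offset)
except Exception as e: print(e)
a=read_camera("top"); 
for l in("pin","kneader","tensioner","head_hole","block","nut_driver","punch"):
    for d in silhouettes("top",l)[:4]:
        m=d["pixels"]; ys,xs=np.nonzero(m); print(l,round(d["p"],2),d["box"],xs.mean().round(1),ys.mean().round(1),m.sum())
b=read_camera("scene")
cv2.imwrite("pics/top.png",cv2.resize(a,(800,600),interpolation=cv2.INTER_CUBIC))
cv2.imwrite("pics/scene.png",cv2.resize(b,(800,600),interpolation=cv2.INTER_CUBIC))
E
```

```text
pics
{'clock': 0.0, 'joint_pos': array([1.09038434e+00, 3.13985432e-01, 4.49537067e-02, 1.30361437e+00,
       1.08416271e-05, 1.43119130e+00]), 'qvel': array([ 0.00057234,  0.00087451, -0.00099329,  0.00148885, -0.00189477,
        0.00119703]), 'tau': array([-1.11975492e-03, -4.80628932e+01,  2.98533565e+01,  1.94628682e-02,
       -1.93314982e-04,  2.47652480e-05]), 'tcp_pos': array([0.19195418, 0.54145201, 0.23040707]), 'orientation': array([-2.87313303e-04,  1.69579934e-01,  9.85516002e-01, -8.79140575e-04]), 'wrist_force': array([-0.37133097, -0.56431814, -0.33321037]), 'ft_torque': array([-0.01455768, -0.00108672,  0.08144454]), 'finger_gap': 0.08553885011509396}
scene {'K': array([[427.82327226,   0.        , 260.50696692],
       [  0.        , 427.82327226, 195.96711501],
       [  0.        ,   0.        ,   1.        ]]), 'xyz': array([1.15573925, 0.58894321, 0.92325488]), 'attitude': array([-0.16006863,  0.34360302,  0.8407717 , -0.38654618])}
top {'K': array([[419.6122094 ,   0.        , 250.72755247],
       [  0.        , 419.6122094 , 190.65596058],
       [  0.        ,   0.        ,   1.        ]]), 'xyz': array([ 0.35565709, -0.060519  ,  1.4884426 ]), 'attitude': array([ 0.03543043, -0.70550622,  0.70642605, -0.04436087])}
wrist {'K': array([[297.31863964,   0.        , 259.61280763],
       [  0.        , 297.31863964, 187.4459421 ],
       [  0.        ,   0.        ,   1.        ]]), 'xyz': array([0.11985375, 0.56808897, 0.37460672]), 'attitude': array([0.12522215, 0.80710221, 0.57034077, 0.08727456])}
0.0187
pin 0.55 [122.7, 165.5, 10.1, 9.6] 128.1 169.5 87
tensioner 0.94 [240.9, 151.9, 49.2, 54.7] 265.0 180.5 1672
head_hole 0.81 [239.8, 150.7, 49.0, 55.9] 264.8 180.1 1620
block 0.98 [122.2, 157.7, 26.4, 57.5] 134.8 188.3 942
block 0.33 [200.0, 108.9, 130.0, 111.4] 264.2 160.9 10842
nut_driver 0.38 [124.6, 184.2, 9.3, 3.7] 131.4 186.7 60
punch 0.58 [130.7, 202.9, 8.7, 7.1] 134.0 204.2 48
```

View pics/top.png

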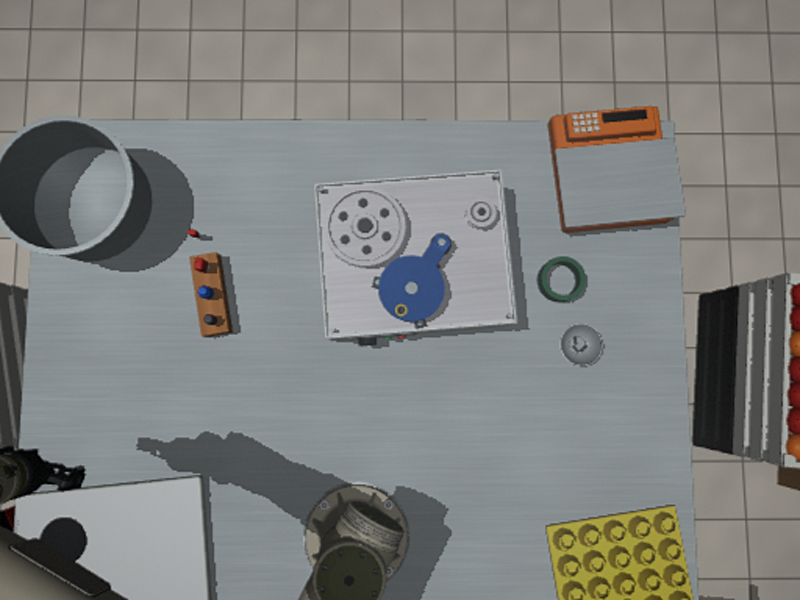

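View pics/scene.png

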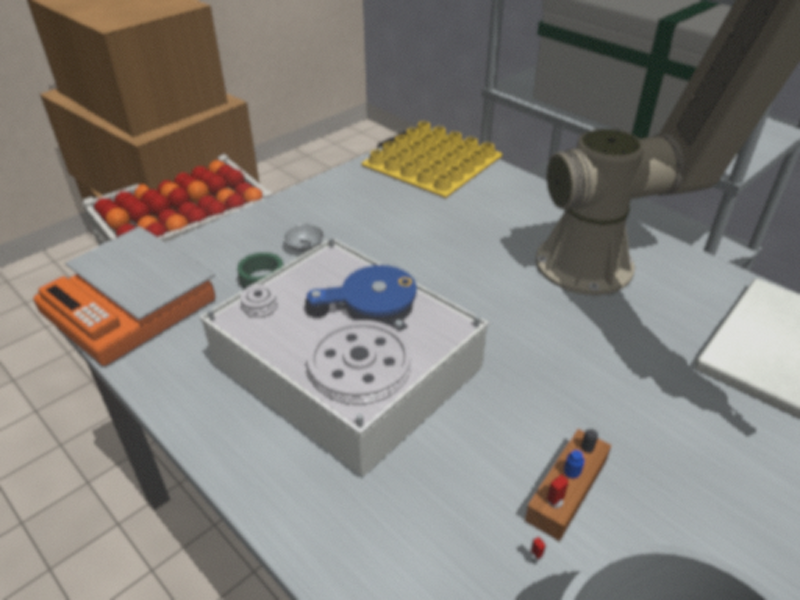

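The top view shows two red things: the red handle standing in the tool block at (200,265), and a small red look-alike on the table at (193,233), both in the 800x600 view. The one in the block fits the description. The head centre is at (411,288) and the ringed hole at (401,310). I'll compute positions and go look from above.

```bash
python3 - <<'E'
from h import *
s=.64
print("pin top",atz("top",128.1,169.5,.090), "nut",atz("top",205*s,291*s,.09),"punch",atz("top",210*s,320*s,.085))
print("block ends",[atz("top",u*s,v*s,.045).round(4) for u,v in((191,256),(218,253),(229,333),(203,336))])
print("small",atz("top",193*s,233*s,.02))
print("bolt",atz("top",411*s,288*s,.166),"hole",atz("top",401*s,310*s,.162))
print("kneader corners",[atz("top",u*s,v*s,.12).round(3) for u,v in((316,184),(500,171),(520,323),(328,339))])
st=get_state(); print(quat(st["orientation"]).as_matrix().round(3))
a=read_camera("top")[150:225,110:165]; b=read_camera("scene")[260:370,320:410]
cv2.imwrite("pics/crop.png",np.hstack([cv2.resize(a,(400,545),interpolation=cv2.INTER_CUBIC),cv2.resize(b,(400,545),interpolation=cv2.INTER_CUBIC)]))
E
```

```text
pin top [0.58602326 0.33368837 0.09      ] nut [0.5293239  0.32160609 0.09      ] punch [0.46744223 0.31044272 0.085     ]
block ends [array([0.6133, 0.3673, 0.045 ]), array([0.6201, 0.3076, 0.045 ]), array([0.442 , 0.2786, 0.045 ]), array([0.4355, 0.3353, 0.045 ])]
small [0.67075343 0.37186846 0.02      ]
bolt [ 0.52584482 -0.11658064  0.166     ] hole [ 0.48129242 -0.0961778   0.162     ]
kneader corners [array([0.756, 0.084, 0.12 ]), array([ 0.786, -0.312,  0.12 ]), array([ 0.458, -0.347,  0.12 ]), array([0.425, 0.055, 0.12 ])]
[[-0.942  0.334 -0.   ]
 [ 0.334  0.942 -0.   ]
 [ 0.    -0.    -1.   ]]
```

View pics/crop.png

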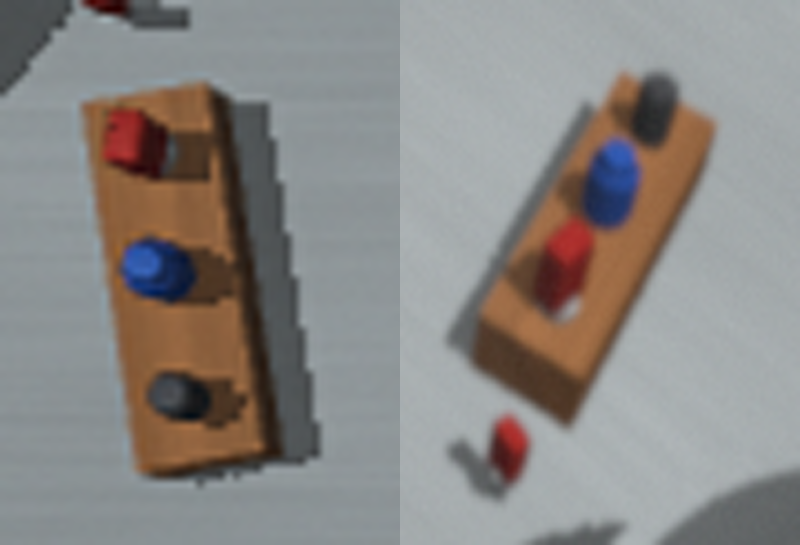

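The crop confirms it: the red flat-sided handle with a steel collar stands in the block's far end, at about (135,143) in the top half. The small red one lies on the table beyond it. Moving above it with a clear margin.

Request:
{"fn": "send_rows", "kwargs": {
  "series": [-2,-0.3,-0.2,0,0,0,0.6,-5.5,-0.8,-0.5,0,0,0,0.6,-9.5,-1.4,-0.9,0,0,0,0.6,-13.5,-2,-1.3,0,0,0,0.6,-17.5,-2.6,-1.7,0,0,0,0.6,-21.5,-3.2,-2,0,0,0,0.6,-25.5,-3.8,-2,0,0,0,0.6,-29.5,-4.4,-2,0,0,0,0.6,-33.5,-5,-2,0,0,0,0.6,-37,-5.5,-2,0,0,0,0.6]
}}

```text
clock: 1.38
tcp_pos: [0.5248, 0.3648, 0.2514]
orientation: [0.0, 0.17, 0.985, 0.0]
wrist_force: [0.1, 0.6, -0.2]
finger_gap: 0.0513
```

Request:
{"fn": "send_rows", "kwargs": {
  "series": [-3,-0.5,0,0,0,0,0.6,-5,-0.9,0,0,0,0,0.6,-6,-1,0,0,0,0,0.6,-6.5,-1.1,0,0,0,0,0.6,-6.5,-1.1,0,0,0,0,0.6,-6.5,-1.1,0,0,0,0,0.6]
}}

```text
clock: 1.88
tcp_pos: [0.5792, 0.335, 0.2514]
orientation: [-0.0, 0.169, 0.986, 0.0]
wrist_force: [-0.2, -0.3, 0.5]
finger_gap: 0.0508
```

```bash
cat > look.py <<'E'
from h import *
import sys
z=float(sys.argv[2])
st=get_state(); c=cam("wrist"); a=read_camera("wrist")
print(st["clock"],st["tcp_pos"],quat(st["orientation"]).as_matrix().round(4).tolist(),st["wrist_force"].round(2),st["finger_gap"])
for l in sys.argv[3:]:
    for d in silhouettes("wrist",l)[:3]:
        m=d["pixels"]; ys,xs=np.nonzero(m); print(l,round(d["p"],2),d["box"],xs.mean(),ys.mean(),atz("wrist",xs.mean(),ys.mean(),z,c).round(4))
cv2.imwrite("raw_%s.png"%sys.argv[1],a); np.savez("raw_%s.npz"%sys.argv[1],K=c[0],x=c[1],M=c[2])
cv2.imwrite("pics/%s.png"%sys.argv[1],cv2.resize(a,(800,600),interpolation=cv2.INTER_CUBIC))
E
python3 look.py w1 .09 pin nut_driver
```

```text
1.8833 [0.57923506 0.33501881 0.25135517] [[-0.9428, 0.3335, -0.0006], [0.3335, 0.9428, 0.0002], [0.0007, 0.0, -1.0]] [-0.19 -0.28  0.49] 0.05075047156348854
pin 0.77 [298.2, 204.9, 16.5, 18.7] 304.2605363984674 214.33333333333334 [0.6446 0.3658 0.09  ]
pin 0.68 [255.9, 158.9, 21.0, 33.8] 265.008896797153 174.8879003558719 [0.5868 0.3392 0.09  ]
nut_driver 0.68 [223.5, 113.8, 29.9, 28.0] 237.8166089965398 127.98615916955018 [0.5302 0.3293 0.09  ]
```

View pics/w1.png

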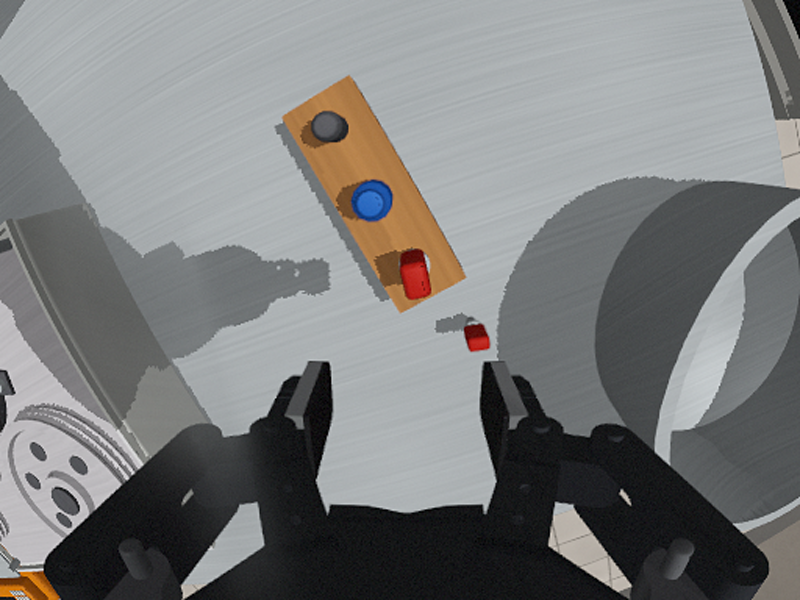

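The wrist view shows the red handle in the block at (414,273), the look-alike at (477,338), and the blue and black tools at (371,200) and (330,127). The handle's long side runs roughly along tool x. I'll fit its box model to the red pixels for position and yaw.

```bash
cat > fit.py <<'E'
from h import *
import sys
from scipy.optimize import minimize
def fit(tag,x0,y0,z0,yaw0s,box=((-.013,.013),(-.009,.009),(.005,.051)),tilt=None,win=45):
    a=cv2.imread("raw_%s.png"%tag); f=np.load("raw_%s.npz"%tag); c=(f["K"],f["x"],f["M"])
    h=cv2.cvtColor(a,cv2.COLOR_BGR2HSV)
    m=(((h[...,0]<8)|(h[...,0]>172))&(h[...,1]>140)&(h[...,2]>50)).astype(np.uint8)
    u,v=proj("wrist",(x0,y0,z0+.03),c).astype(int)
    w=np.zeros_like(m); w[max(0,v-win):v+win,max(0,u-win):u+win]=1; m*=w
    n,l,s,ce=cv2.connectedComponentsWithStats(m)
    k=min((i for i in range(1,n) if s[i,4]>60),key=lambda i:np.hypot(*(ce[i]-(u,v)))); m=(l==k).astype(np.uint8)
    S=8
    u0,v0,W,H=s[k,:4]; u0-=10;v0-=10;W+=20;H+=20
    mb=cv2.resize(m[v0:v0+H,u0:u0+W],None,fx=S,fy=S,interpolation=cv2.INTER_LINEAR)
    def cost(p):
        cs,sn=np.cos(p[2]),np.sin(p[2])
        P=[((proj("wrist",(p[0]+X*cs-Y*sn,p[1]+X*sn+Y*cs,z0+Z),c)-(u0,v0)+.5)*S) for X in box[0] for Y in box[1] for Z in box[2]]
        q=cv2.convexHull(np.array(P,np.float32)); im=np.zeros_like(mb); cv2.fillConvexPoly(im,q.astype(np.int32),1)
        return 1-(im&mb).sum()/(im|mb).sum()
    r=[]
    for y in yaw0s:
        o=minimize(cost,[x0,y0,y],method="Nelder-Mead",options=dict(initial_simplex=[[x0,y0,y],[x0+.006,y0,y],[x0,y0+.006,y],[x0,y0,y+.3]]))
        r.append((o.fun,o.x))
    return sorted(r,key=lambda t:t[0])
if __name__=="__main__":
    for f,x in fit(sys.argv[1],*map(float,sys.argv[2:5]),np.arange(0,3.14,.4))[:4]: print(round(f,3),x.round(4),np.degrees(x[2]).round(1))
E
python3 fit.py w1 .585 .335 .045
```

```text
0.135 [0.59   0.3387 2.9809] 170.8
0.138 [ 0.5905  0.3386 -0.1694] -9.7
0.138 [0.5901 0.3388 2.9792] 170.7
0.139 [ 0.5904  0.3386 -0.1661] -9.5
```

Request:
{"fn": "send_rows", "kwargs": {
  "series": [-0.3,0.2,2,0,0,-3,0.6,-0.6,0.4,5,0,0,-6,0.6,-0.9,0.7,8,0,0,-9,0.6,-0.9,0.7,10,0,0,-10.3,0.6,-0.9,0.7,11,0,0,-10.3,0.6,-0.9,0.7,11,0,0,-10.3,0.6,-0.9,0.7,11,0,0,-10.3,0.6]
}}

```text
clock: 2.62
tcp_pos: [0.5905, 0.3384, 0.1419]
orientation: [-0.0, 0.08, 0.997, 0.0]
wrist_force: [-2.0, 0.7, 1.2]
finger_gap: 0.0509
```

```bash
python3 look.py w2 .07 pin; python3 fit.py w2 .59 .338 .045
```

```text
2.6167 [0.59045515 0.33844291 0.14192219] [[-0.9871, 0.1601, -0.0], [0.1601, 0.9871, 0.0001], [0.0, 0.0001, -1.0]] [-2.01  0.67  1.17] 0.05092823700142643
pin 0.86 [292.9, 237.9, 15.7, 33.2] 299.2818371607516 256.4697286012526 [0.6481 0.3637 0.07  ]
pin 0.6 [243.6, 175.0, 30.8, 53.3] 258.6260162601626 200.9349593495935 [0.593  0.3379 0.07  ]
0.151 [ 0.5907  0.3387 -0.0865] -5.0
0.152 [0.5911 0.3385 3.0247] 173.3
0.153 [0.59   0.3388 3.0193] 173.0
0.153 [0.5906 0.3385 3.0168] 172.9
```

View pics/w2.png

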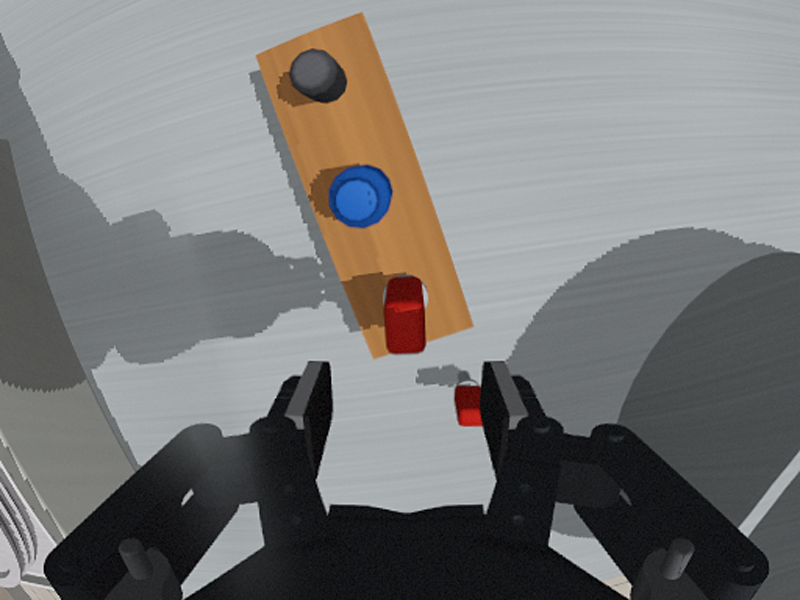

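The handle is centred between the fingers at (405,315) and the fits agree within 1 mm. The yaw needs about 2° more. Descending and gripping.

Request:
{"fn": "send_rows", "kwargs": {
  "series": [0,0,2,0,0,-2,0.6,0,0,4.5,0,0,-2,0.6,0,0,6.5,0,0,-2,0.6,0,0,8,0,0,-2,0.6,0,0,8.6,0,0,-2,0.6,0,0,8.6,0,0,-2,0.6,0,0,8.6,0,0,-2,0.4,0,0,8.6,0,0,-2,0.3,0,0,8.6,0,0,-2,0.2,0,0,8.6,0,0,-2,0.1],
  "newtons": 60
}}

```text
clock: 3.55
tcp_pos: [0.5922, 0.3385, 0.0574]
orientation: [0.002, 0.063, 0.998, 0.001]
wrist_force: [-0.5, 0.6, 5.3]
finger_gap: 0.0172
```

Request:
{"fn": "send_rows", "kwargs": {
  "series": [0,0,0,0,0,0,0.05,0,0,0,0,0,0,0,0,0,0,0,0,0,0,0,0,0,0,0,0,0]
}}

```text
clock: 3.88
tcp_pos: [0.5922, 0.3385, 0.0574]
orientation: [0.002, 0.063, 0.998, 0.001]
wrist_force: [0.4, -0.5, 5.9]
finger_gap: 0.0169
```

```bash
python3 - <<'E'
from h import *
s=get_state();print(s["clock"],s["tcp_pos"],s["wrist_force"],s["ft_torque"],s["finger_gap"])
E
```

```text
3.8833 [0.59221518 0.33849421 0.05741236] [ 0.42761438 -0.50955     5.89878088] [-0.06032855  0.04313529  0.00755356] 0.016932709802950197
```

Gripped at 17 mm. Lifting straight out.

Request:
{"fn": "send_rows", "kwargs": {
  "series": [0,0,-0.5,0,0,0,0,0,0,-1.5,0,0,0,0,0,0,-3,0,0,0,0,0,0,-5,0,0,0,0,0,0,-8,0,0,0,0,0,0,-11.5,0,0,0,0,0,0,-15,0,0,0,0,0,0,-18,0,0,0,0,0,0,-20.5,0,0,0,0,0,0,-22,0,0,0,0]
}}

```text
clock: 4.72
tcp_pos: [0.5914, 0.3382, 0.2801]
orientation: [0.002, 0.063, 0.998, 0.001]
wrist_force: [0.3, -0.1, -1.1]
finger_gap: 0.0172
```

```bash
python3 look.py w3 .24 pin; python3 - <<'E'
import cv2,numpy as np
from h import *
s=get_state();p=s["tcp_pos"]
u,v=proj("scene",p).astype(int); b=read_camera("scene")[max(0,v-60):v+60,max(0,u-60):u+60]
a=cv2.imread("raw_w3.png")[150:310,180:340]
cv2.imwrite("pics/held.png",np.hstack([cv2.resize(x,(400,400),interpolation=cv2.INTER_CUBIC) for x in(a,b)]))
print(u,v,s["wrist_force"],s["ft_torque"])
E
```

```text
4.7167 [0.59135237 0.33816724 0.28008322] [[-0.9921, 0.1258, 0.0044], [0.1258, 0.9921, 0.002], [-0.0041, 0.0025, -1.0]] [ 0.31 -0.08 -1.06] 0.01720581929070727
pin 0.84 [239.0, 203.1, 44.1, 98.9] 259.577752553916 255.61038592508513 [0.6241 0.3348 0.24  ]
pin 0.47 [281.1, 195.6, 13.5, 19.4] 285.9227467811159 205.6609442060086 [0.5882 0.357  0.24  ]
372 254 [ 0.42348779  0.21423257 -1.41708659] [-0.02893764  0.01626711  0.03403566]
```

View pics/held.png

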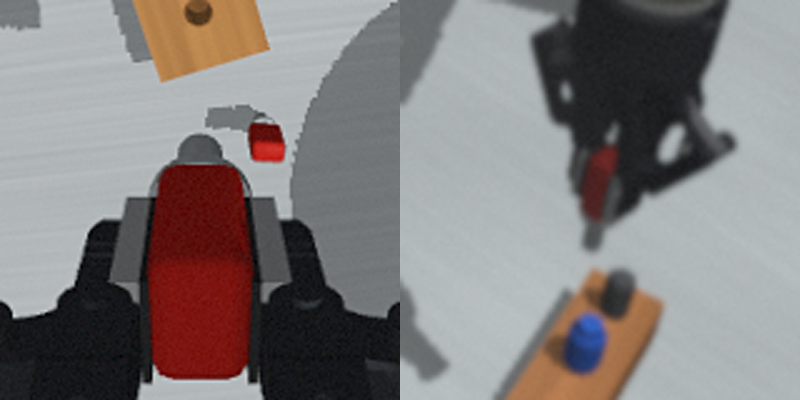

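The pin is out and held straight, with its shank visible below the collar at (200,150) in the left half of the crop. Its hole in the block is empty. Carrying it to just in front of the head hole.

Request:
{"fn": "send_rows", "kwargs": {
  "series": [0.1,-2,0,0,0,0,0,0.3,-5.5,0,0,0,0,0,0.5,-9.5,0,0,0,0,0,0.7,-13.5,0,0,0,0,0,0.9,-17.5,0,0,0,0,0,1.1,-21.5,0,0,0,0,0,1.3,-25.5,0,0,0,0,0,1.5,-29.5,0,0,0,0,0,1.7,-33.5,0,0,0,0,0,1.9,-37,0,0,0,0,0]
}}

```text
clock: 5.7
tcp_pos: [0.5236, -0.0286, 0.2733]
orientation: [-0.002, 0.063, 0.998, 0.0]
wrist_force: [0.4, 0.3, -0.6]
finger_gap: 0.0173
```

Request:
{"fn": "send_rows", "kwargs": {
  "series": [0.1,-3,0.5,0,0,0,0,0.2,-5,1,0,0,0,0,0.2,-6.3,1.5,0,0,0,0,0.2,-7,2,0,0,0,0,0.2,-7,2,0,0,0,0,0.2,-7,2,0,0,0,0,0.2,-7,2,0,0,0,0]
}}

```text
clock: 6.28
tcp_pos: [0.5149, -0.0948, 0.2551]
orientation: [-0.0, 0.062, 0.998, 0.0]
wrist_force: [0.4, 0.6, -0.4]
finger_gap: 0.0172
```

```bash
python3 look.py w4 .162 head_hole tensioner; python3 - <<'E'
from h import *
f=np.load("raw_w4.npz"); c=(f["K"],f["x"],f["M"]); s=get_state()
a=cv2.imread("raw_w4.png"); h=cv2.cvtColor(a,cv2.COLOR_BGR2HSV)
def comp(m,zz,n):
    k,l,st,ce=cv2.connectedComponentsWithStats(m.astype(np.uint8))
    for i in range(1,k):
        if st[i,4]>40: print(n,st[i].tolist(),ce[i].round(1),atz("wrist",*ce[i],zz,c).round(4))
comp((h[...,0]>18)&(h[...,0]<35)&(h[...,1]>110)&(h[...,2]>70),.162,"yel")
T=quat(s["orientation"]).as_matrix(); print("tip px pred",proj("wrist",s["tcp_pos"]+T@[0,0,.0424],c))
m=((h[...,0]>100)&(h[...,0]<125)&(h[...,1]>110)).astype(np.uint8)
k,l,st,ce=cv2.connectedComponentsWithStats(m); i=1+np.argmax(st[1:,4]); print("blue",st[i])
E
```

```text
6.2833 [ 0.51488666 -0.09475262  0.25508002] [[-0.9922, 0.1244, -0.0004], [0.1244, 0.9922, 0.0007], [0.0005, 0.0007, -1.0]] [ 0.36  0.56 -0.44] 0.017173797827390667
head_hole 0.67 [158.6, 124.5, 156.1, 152.0] 232.1537476888067 189.7230123737733 [ 0.5124 -0.1171  0.162 ]
tensioner 0.95 [160.7, 125.8, 154.6, 150.6] 232.21588738770603 189.88561929688052 [ 0.5126 -0.117   0.162 ]
yel [239, 138, 31, 30, 369] [254.3 152.9] [ 0.4836 -0.0945  0.162 ]
tip px pred [258.54083489 213.00670727]
blue [  160   127   156   151 12807]
```

View pics/w4.png

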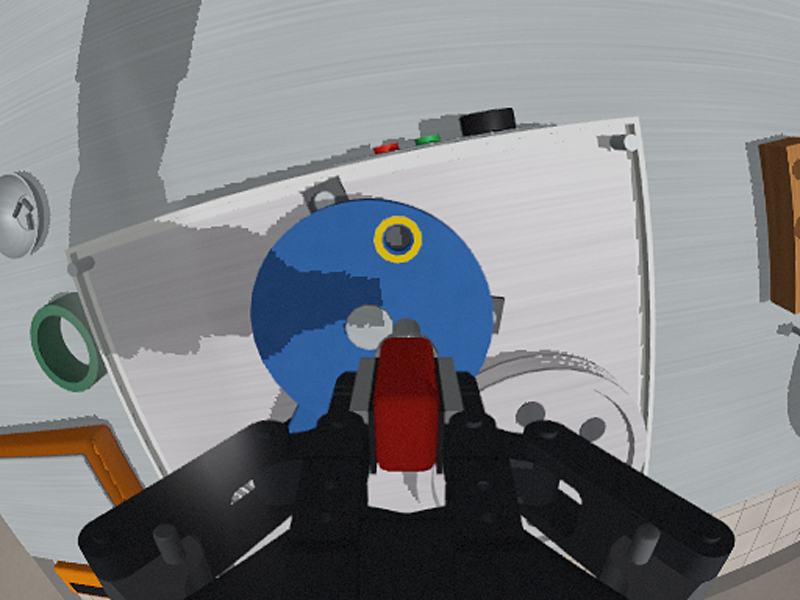

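The hole is at (398,239) in the view, with the pin tip at (405,320), matching the predicted pixel. I'll bring the tip about 8 mm above the hole and get the head centre from the disc and bolt.

Request:
{"fn": "send_rows", "kwargs": {
  "series": [0.8,-0.1,0,0,0,0,0,1.8,-0.2,1,0,0,0,0,2.7,-0.3,2,0,0,0,0,3.1,-0.35,3,0,0,0,0,3.1,-0.35,4,0,0,0,0,3.1,-0.35,4.2,0,0,0,0,3.1,-0.35,4.2,0,0,0,0,3.1,-0.35,4.2,0,0,0,0]
}}

```text
clock: 7.1
tcp_pos: [0.4839, -0.0954, 0.2136]
orientation: [0.0, 0.063, 0.998, -0.0]
wrist_force: [-0.2, -0.3, -0.1]
finger_gap: 0.0171
```

```bash
python3 look.py w5 .162 tensioner; python3 - <<'E'
from h import *
f=np.load("raw_w4.npz"); c=(f["K"],f["x"],f["M"])
print("bolt w4",atz("wrist",235.5,209,.166,c))
a=cv2.imread("raw_w4.png"); h=cv2.cvtColor(a,cv2.COLOR_BGR2HSV)
m=((h[...,0]>95)&(h[...,0]<125)&(h[...,1]>90)).astype(np.uint8)
P=[]
for v in range(130,235):
    xs=np.nonzero(m[v])[0]
    if len(xs)>30:
        P.append(atz("wrist",xs[0],v+.0,.162,c)[:2]); 
        if v<225: P.append(atz("wrist",xs[-1]+1,v,.162,c)[:2])
P=np.array(P); from scipy.optimize import least_squares
o=least_squares(lambda q:np.hypot(P[:,0]-q[0],P[:,1]-q[1])-.068,[.525,-.116],loss="soft_l1",f_scale=.001); print("disc",o.x,o.cost)
f=np.load("raw_w5.npz"); c=(f["K"],f["x"],f["M"])
s=get_state();T=quat(s["orientation"]).as_matrix(); print("tip",s["tcp_pos"]+T@[0,0,.0424],proj("wrist",s["tcp_pos"]+T@[0,0,.0424],c))
a=cv2.imread("raw_w5.png"); h=cv2.cvtColor(a,cv2.COLOR_BGR2HSV)
ys,xs=np.nonzero((h[...,0]>18)&(h[...,0]<35)&(h[...,1]>110)&(h[...,2]>70)); print("yel",xs.min(),xs.max(),ys.min(),ys.max())
cv2.imwrite("pics/w5c.png",cv2.resize(a[150:290,190:330],(600,600),interpolation=cv2.INTER_CUBIC))
E
```

```text
7.1 [ 0.48394659 -0.09544531  0.21359201] [[-0.9921, 0.1255, 0.0005], [0.1255, 0.9921, -0.0001], [-0.0005, 0.0, -1.0]] [-0.22 -0.25 -0.09] 0.017146662097239366
tensioner 0.88 [152.5, 177.9, 172.1, 164.5] 233.3853334616495 232.1929554422096 [ 0.5011 -0.1164  0.162 ]
bolt w4 [ 0.52850092 -0.1163322   0.166     ]
disc [ 0.52853555 -0.11548535] 1.1103744806179077e-05
tip [ 0.48426185 -0.09564283  0.17148424] [258.44537879 212.88521263]
yel 243 277 191 216
```

View pics/w5c.png

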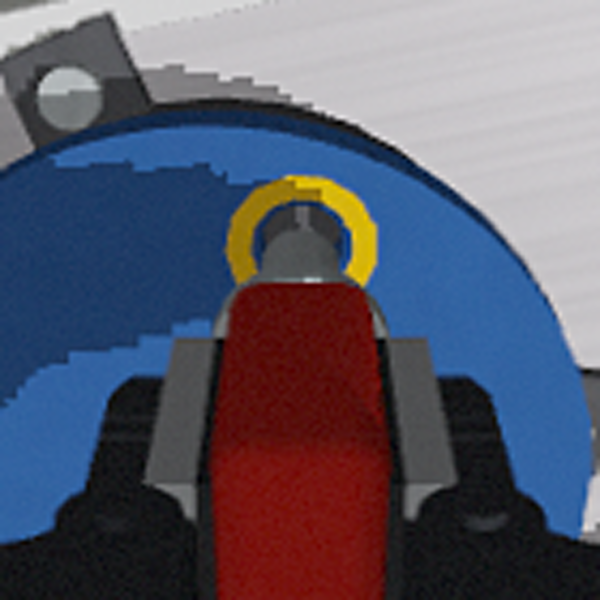

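The ring centre sits about 1 mm to the right of the tip. I'll shift +1 mm in tool y and lower gently, watching the force.

Request:
{"fn": "send_rows", "kwargs": {
  "series": [0,0.1,0,0,0,0,0,0,0.1,0.3,0,0,0,0,0,0.1,0.6,0,0,0,0,0,0.1,0.9,0,0,0,0,0,0.1,1.1,0,0,0,0,0,0.1,1.2,0,0,0,0,0,0.1,1.2,0,0,0,0]
}}

```text
clock: 7.78
tcp_pos: [0.4839, -0.0947, 0.201]
orientation: [0.0, 0.063, 0.998, -0.0]
wrist_force: [2.0, -0.7, -1.9]
finger_gap: 0.0174
```

```bash
cat > st.py <<'E'
from h import *
s=get_state();T=quat(s["orientation"]).as_matrix();tip=s["tcp_pos"]+T@[0,0,.0424]
d=s["tcp_pos"][:2]-[.5285,-.1158]
print(s["clock"],"tcp",s["tcp_pos"].round(4),"tip",tip.round(4),"F",s["wrist_force"].round(1),"M",s["ft_torque"].round(2),"zax",T[:,2].round(4),"gap",round(s["finger_gap"],4))
print("r",np.hypot(*d).round(4),"theta",np.radians(154.6-np.degrees(np.arctan2(d[1],d[0]))).round(3))
E
python3 st.py
```

```text
7.7833 tcp [ 0.4839 -0.0947  0.201 ] tip [ 0.484  -0.0947  0.1586] F [ 2.  -0.7 -1.9] M [-0.17 -0.35  0.01] zax [ 3.e-04 -1.e-04 -1.e+00] gap 0.0174
r 0.0493 theta -0.0
```

Request:
{"fn": "send_rows", "kwargs": {
  "series": [0.03,0,0.2,0,0,0,0,0.05,0,0.4,0,0,0,0,0.05,0,0.6,0,0,0,0,0.05,0,0.65,0,0,0,0,0.05,0,0.65,0,0,0,0]
}}

```text
clock: 8.2
tcp_pos: [0.4838, -0.0947, 0.1949]
orientation: [0.001, 0.063, 0.998, -0.0]
wrist_force: [3.0, -1.4, -2.1]
finger_gap: 0.0171
```

```bash
python3 st.py
```

```text
8.2 tcp [ 0.4838 -0.0947  0.1949] tip [ 0.4838 -0.0948  0.1525] F [ 3.  -1.4 -2.1] M [-0.37 -0.9   0.01] zax [ 1.3e-03 -5.0e-04 -1.0e+00] gap 0.0171
r 0.0494 theta -0.003
```

Request:
{"fn": "send_rows", "kwargs": {
  "series": [0,0,0.05,0,0,0,0,0,0,0.1,0,0,0,0,0,0,0.15,0,0,0,0,0,0,0.15,0,0,0,0]
}}

```text
clock: 8.53
tcp_pos: [0.4838, -0.0947, 0.1935]
orientation: [0.001, 0.063, 0.998, -0.0]
wrist_force: [3.8, -3.0, -0.0]
finger_gap: 0.0174
```

```bash
python3 st.py
```

```text
8.5333 tcp [ 0.4838 -0.0947  0.1935] tip [ 0.4838 -0.0947  0.1511] F [ 3.8 -3.  -0. ] M [-0.55 -0.99  0.03] zax [ 1.2e-03 -5.0e-04 -1.0e+00] gap 0.0174
r 0.0495 theta -0.003
```

```bash
cat > arc.py <<'E'
import numpy as np,sys
# arc.py cmdx cmdy theta0 theta1 n [r] : rows (tool x,y cm) from commanded xy to the arc
C=np.array([.5288,-.1158]); A=154.8
cx,cy,t0,t1=map(float,sys.argv[1:5]); n=int(sys.argv[5]); r=float(sys.argv[6]) if len(sys.argv)>6 else .05
X=np.array([-.9921,.1255]);Y=np.array([.1255,.9921])
for t in np.linspace(t0,t1,n):
    a=np.radians(A)-t; p=C+r*np.array([np.cos(a),np.sin(a)]); d=p-[cx,cy]
    print(round(t,3),p.round(4),(100*d@X).round(2),(100*d@Y).round(2))
E
python3 arc.py .4836 -.0944 0 .3 10
```

```text
0.0 [ 0.4836 -0.0945] 0.0 -0.01
0.033 [ 0.4843 -0.093 ] -0.05 0.15
0.067 [ 0.4851 -0.0915] -0.11 0.3
0.1 [ 0.4859 -0.0901] -0.18 0.46
0.133 [ 0.4868 -0.0887] -0.24 0.61
0.167 [ 0.4877 -0.0873] -0.32 0.76
0.2 [ 0.4887 -0.0859] -0.4 0.9
0.233 [ 0.4897 -0.0846] -0.48 1.05
0.267 [ 0.4908 -0.0833] -0.57 1.19
0.3 [ 0.4919 -0.0821] -0.67 1.32
```

Request:
{"fn": "send_rows", "kwargs": {
  "series": [-0.05,0,0,0,0,0,0,-0.1,0.15,0,0,0,0,0,-0.16,0.3,0,0,0,0,0,-0.23,0.46,0,0,0,0,0,-0.29,0.61,0,0,0,0,0,-0.37,0.76,0,0,0,0,0,-0.45,0.9,0,0,0,0,0,-0.45,0.9,0,0,0,0,0]
}}

```text
clock: 9.2
tcp_pos: [0.4884, -0.0878, 0.1933]
orientation: [-0.001, 0.064, 0.998, -0.002]
wrist_force: [1.3, -8.7, 0.1]
finger_gap: 0.0173
```

```bash
python3 st.py
```

```text
9.2 tcp [ 0.4884 -0.0878  0.1933] tip [ 0.4883 -0.088   0.1509] F [ 1.3 -8.7  0.1] M [-2.03 -0.3  -0.01] zax [-0.0015 -0.0043 -1.    ] gap 0.0173
r 0.0489 theta 0.166
```

```bash
sed -i 's/\[.5288,-.1158\]/[.5304,-.1167]/' arc.py; sed -i 's/\[.5285,-.1158\]/[.5304,-.1167]/; s/154.6/154.8/' st.py; cat >> st.py <<'E'
r=d/np.hypot(*d); t=np.array([r[1],-r[0]]); F=s["wrist_force"][:2]; print("Frad",(F@r).round(1),"Ftan",(F@t).round(1))
E
python3 arc.py .4892 -.0860 .22 .34 5
```

```text
0.22 [ 0.4909 -0.0861] -0.17 0.02
0.25 [ 0.4918 -0.0849] -0.25 0.14
0.28 [ 0.4928 -0.0837] -0.33 0.27
0.31 [ 0.4938 -0.0826] -0.41 0.39
0.34 [ 0.4948 -0.0815] -0.5 0.51
```

Request:
{"fn": "send_rows", "kwargs": {
  "series": [-0.08,0.01,0,0,0,0,0,-0.17,0.02,0,0,0,0,0,-0.25,0.14,0,0,0,0,0,-0.33,0.27,0,0,0,0,0,-0.33,0.27,0,0,0,0,0]
}}

```text
clock: 9.62
tcp_pos: [0.4909, -0.0852, 0.1931]
orientation: [-0.002, 0.064, 0.998, -0.002]
wrist_force: [-1.2, -7.5, 1.2]
finger_gap: 0.0176
```

```bash
python3 st.py
```

```text
9.6167 tcp [ 0.4909 -0.0852  0.1931] tip [ 0.4908 -0.0854  0.1507] F [-1.2 -7.5  1.2] M [-1.83  0.32 -0.06] zax [-0.0035 -0.0036 -1.    ] gap 0.0176
r 0.0505 theta 0.233
Frad -3.8 Ftan -6.6
```

Request:
{"fn": "send_rows", "kwargs": {
  "series": [-0.05,-0.03,0.05,0,0,0,0,-0.05,-0.03,0.1,0,0,0,0,-0.05,-0.03,0.15,0,0,0,0,-0.05,-0.03,0.15,0,0,0,0]
}}

```text
clock: 9.95
tcp_pos: [0.4909, -0.0853, 0.1923]
orientation: [-0.002, 0.064, 0.998, -0.002]
wrist_force: [-3.5, -6.5, 7.5]
finger_gap: 0.0175
```

```bash
python3 st.py
```

```text
9.95 tcp [ 0.4909 -0.0853  0.1923] tip [ 0.4908 -0.0855  0.1499] F [-3.5 -6.5  7.5] M [-1.57  0.89  0.02] zax [-0.0037 -0.0032 -1.    ] gap 0.0175
r 0.0504 theta 0.232
Frad -1.3 Ftan -7.3
```

Request:
{"fn": "send_rows", "kwargs": {
  "series": [0,0,0.05,0,0,0,0,0,0,0.1,0,0,0,0,0,0,0.1,0,0,0,0]
}}

```text
clock: 10.2
tcp_pos: [0.491, -0.0853, 0.1922]
orientation: [-0.001, 0.063, 0.998, -0.002]
wrist_force: [-5.2, -5.4, 13.9]
finger_gap: 0.0171
```

```bash
python3 st.py;python3 arc.py .4932 -.0840 .3 .5 11 .0492
```

```text
10.2 tcp [ 0.491  -0.0853  0.1922] tip [ 0.4909 -0.0855  0.1498] F [-5.2 -5.4 13.9] M [-1.32  1.4  -0.04] zax [-0.0028 -0.0035 -1.    ] gap 0.0171
r 0.0503 theta 0.233
Frad 0.7 Ftan -7.5
0.3 [ 0.4941 -0.0835] -0.08 0.06
0.32 [ 0.4947 -0.0828] -0.14 0.14
0.34 [ 0.4954 -0.0821] -0.2 0.22
0.36 [ 0.4961 -0.0814] -0.26 0.29
0.38 [ 0.4968 -0.0807] -0.32 0.37
0.4 [ 0.4976 -0.0801] -0.38 0.44
0.42 [ 0.4983 -0.0794] -0.45 0.52
0.44 [ 0.499  -0.0788] -0.51 0.59
0.46 [ 0.4998 -0.0782] -0.58 0.66
0.48 [ 0.5006 -0.0776] -0.65 0.73
0.5 [ 0.5014 -0.077 ] -0.72 0.8
```

Drum top is felt at TCP z ≈ 0.1922 (tip at 0.150). I'll back off to a light press and sweep slowly.

Request:
{"fn": "send_rows", "kwargs": {
  "series": [-0.05,0.03,-0.07,0,0,0,0,-0.08,0.06,-0.07,0,0,0,0,-0.11,0.1,-0.07,0,0,0,0,-0.14,0.14,-0.07,0,0,0,0,-0.17,0.18,-0.07,0,0,0,0,-0.2,0.22,-0.07,0,0,0,0,-0.23,0.26,-0.07,0,0,0,0,-0.26,0.29,-0.07,0,0,0,0]
}}

```text
clock: 10.87
tcp_pos: [0.4928, -0.0836, 0.1922]
orientation: [-0.003, 0.064, 0.998, -0.003]
wrist_force: [-7.5, -7.8, 10.8]
finger_gap: 0.0175
```

```bash
python3 st.py;python3 arc.py .4961 -.0814 .36 .82 24 .0492
```

```text
10.8667 tcp [ 0.4928 -0.0836  0.1922] tip [ 0.4926 -0.0838  0.1498] F [-7.5 -7.8 10.8] M [-2.21  1.87  0.05] zax [-0.0057 -0.0054 -1.    ] gap 0.0175
r 0.0501 theta 0.282
Frad 0.5 Ftan -10.8
0.36 [ 0.4961 -0.0814] -0.0 -0.0
0.38 [ 0.4968 -0.0807] -0.06 0.08
0.4 [ 0.4976 -0.0801] -0.13 0.15
0.42 [ 0.4983 -0.0794] -0.19 0.22
0.44 [ 0.499  -0.0788] -0.26 0.3
0.46 [ 0.4998 -0.0782] -0.33 0.37
0.48 [ 0.5006 -0.0776] -0.4 0.44
0.5 [ 0.5014 -0.077 ] -0.47 0.51
0.52 [ 0.5022 -0.0764] -0.54 0.57
0.54 [ 0.503  -0.0758] -0.61 0.64
0.56 [ 0.5038 -0.0753] -0.69 0.7
0.58 [ 0.5046 -0.0748] -0.76 0.76
0.6 [ 0.5055 -0.0743] -0.84 0.82
0.62 [ 0.5063 -0.0738] -0.92 0.88
0.64 [ 0.5072 -0.0733] -1.0 0.94
0.66 [ 0.5081 -0.0729] -1.08 1.0
0.68 [ 0.509  -0.0724] -1.16 1.05
0.7 [ 0.5098 -0.072 ] -1.25 1.11
0.72 [ 0.5107 -0.0716] -1.33 1.16
0.74 [ 0.5117 -0.0712] -1.41 1.21
0.76 [ 0.5126 -0.0708] -1.5 1.25
0.78 [ 0.5135 -0.0705] -1.59 1.3
0.8 [ 0.5144 -0.0702] -1.68 1.34
0.82 [ 0.5153 -0.0699] -1.76 1.39
```

Request:
{"fn": "send_rows", "kwargs": {
  "series": [-0.03,0.04,0,0,0,0,0,-0.06,0.08,0,0,0,0,0,-0.1,0.11,0,0,0,0,0,-0.13,0.15,0,0,0,0,0,-0.16,0.18,0,0,0,0,0,-0.19,0.22,0,0,0,0,0,-0.22,0.26,0,0,0,0,0,-0.26,0.3,0,0,0,0,0]
}}

```text
clock: 11.53
tcp_pos: [0.4955, -0.0811, 0.1921]
orientation: [-0.003, 0.064, 0.998, -0.003]
wrist_force: [-8.0, -9.7, 11.5]
finger_gap: 0.0175
```

Request:
{"fn": "send_rows", "kwargs": {
  "series": [-0.03,0.03,0,0,0,0,0,-0.07,0.07,0,0,0,0,0,-0.1,0.1,0,0,0,0,0,-0.14,0.14,0,0,0,0,0,-0.17,0.17,0,0,0,0,0,-0.21,0.21,0,0,0,0,0]
}}

```text
clock: 12.03
tcp_pos: [0.4979, -0.0784, 0.191]
orientation: [-0.003, 0.064, 0.998, -0.002]
wrist_force: [-4.8, -7.3, 3.3]
finger_gap: 0.0177
```

```bash
python3 st.py
```

```text
12.0333 tcp [ 0.4979 -0.0784  0.191 ] tip [ 0.4976 -0.0786  0.1486] F [-4.8 -7.3  3.3] M [-1.84  1.23 -0.01] zax [-0.0067 -0.0033 -1.    ] gap 0.0177
r 0.0502 theta 0.427
Frad -2.5 Ftan -8.4
```

The pin dropped 1.1 mm and Fz fell, so the foot is in the lock hole at θ ≈ 0.43. Pressing gently in small steps.

Request:
{"fn": "send_rows", "kwargs": {
  "series": [0,0,0.05,0,0,0,0,0,0,0.1,0,0,0,0,0,0,0.15,0,0,0,0,0,0,0.15,0,0,0,0]
}}

```text
clock: 12.37
tcp_pos: [0.4979, -0.0782, 0.1892]
orientation: [-0.003, 0.064, 0.998, -0.002]
wrist_force: [-4.5, -7.1, 2.3]
finger_gap: 0.0173
```

```bash
python3 st.py
```

```text
12.3667 tcp [ 0.4979 -0.0782  0.1892] tip [ 0.4976 -0.0784  0.1468] F [-4.5 -7.1  2.3] M [-1.65  1.05  0.03] zax [-0.007  -0.0029 -1.    ] gap 0.0173
r 0.0504 theta 0.429
Frad -2.5 Ftan -8.0
```

Request:
{"fn": "send_rows", "kwargs": {
  "series": [-0.04,-0.03,0.1,0,0,0,0,-0.04,-0.03,0.2,0,0,0,0,-0.04,-0.03,0.3,0,0,0,0,-0.04,-0.03,0.4,0,0,0,0,-0.04,-0.03,0.4,0,0,0,0]
}}

```text
clock: 12.78
tcp_pos: [0.4978, -0.0783, 0.1849]
orientation: [-0.004, 0.064, 0.998, -0.001]
wrist_force: [-4.5, -6.1, 0.7]
finger_gap: 0.0177
```

```bash
python3 st.py
```

```text
12.7833 tcp [ 0.4978 -0.0783  0.1849] tip [ 0.4975 -0.0784  0.1425] F [-4.5 -6.1  0.7] M [-1.62  1.11  0.07] zax [-0.0078 -0.0023 -1.    ] gap 0.0177
r 0.0503 theta 0.427
Frad -1.7 Ftan -7.4
```

Request:
{"fn": "send_rows", "kwargs": {
  "series": [0,0,0.1,0,0,0,0,0,0,0.2,0,0,0,0,0,0,0.3,0,0,0,0,0,0,0.4,0,0,0,0,0,0,0.5,0,0,0,0,0,0,0.6,0,0,0,0,0,0,0.7,0,0,0,0,0,0,0.8,0,0,0,0,0,0,0.8,0,0,0,0]
}}

```text
clock: 13.53
tcp_pos: [0.4978, -0.0783, 0.1769]
orientation: [-0.004, 0.064, 0.998, -0.001]
wrist_force: [-4.0, -6.7, 1.6]
finger_gap: 0.0171
```

```bash
python3 st.py
```

```text
13.5333 tcp [ 0.4978 -0.0783  0.1769] tip [ 0.4975 -0.0784  0.1345] F [-4.  -6.7  1.6] M [-1.52  1.12 -0.01] zax [-0.0078 -0.0023 -1.    ] gap 0.0171
r 0.0503 theta 0.427
Frad -2.5 Ftan -7.4
```

Request:
{"fn": "send_rows", "kwargs": {
  "series": [0,0,0.05,0,0,0,0,0,0,0.1,0,0,0,0,0,0,0.15,0,0,0,0,0,0,0.2,0,0,0,0,0,0,0.2,0,0,0,0]
}}

```text
clock: 13.95
tcp_pos: [0.4979, -0.0783, 0.175]
orientation: [-0.004, 0.064, 0.998, -0.001]
wrist_force: [-5.0, -6.5, 2.1]
finger_gap: 0.0174
```

```bash
python3 st.py
```

```text
13.95 tcp [ 0.4979 -0.0783  0.175 ] tip [ 0.4976 -0.0784  0.1326] F [-5.  -6.5  2.1] M [-1.42  1.12  0.06] zax [-0.0076 -0.0022 -1.    ] gap 0.0174
r 0.0503 theta 0.429
Frad -1.7 Ftan -8.0
```

Request:
{"fn": "send_rows", "kwargs": {
  "series": [0,0,0.04,0,0,0,0,0,0,0.08,0,0,0,0,0,0,0.12,0,0,0,0,0,0,0.16,0,0,0,0,0,0,0.16,0,0,0,0]
}}

```text
clock: 14.37
tcp_pos: [0.4982, -0.0781, 0.1744]
orientation: [-0.003, 0.064, 0.998, -0.001]
wrist_force: [-5.9, -5.0, 8.1]
finger_gap: 0.0172
```

```bash
python3 st.py
```

```text
14.3667 tcp [ 0.4982 -0.0781  0.1744] tip [ 0.498  -0.0782  0.132 ] F [-5.9 -5.   8.1] M [-1.15  1.38  0.02] zax [-0.0063 -0.002  -1.    ] gap 0.0172
r 0.0502 theta 0.436
Frad -0.0 Ftan -7.8
```

The collar is seated: TCP stopped at 0.1744 as predicted and Fz rose to 8 N. Next I ease the swing load onto the lock hole before letting go.

Request:
{"fn": "send_rows", "kwargs": {
  "series": [0.03,-0.03,0,0,0,0,0,0.06,-0.07,0,0,0,0,0,0.1,-0.11,0,0,0,0,0,0.13,-0.15,0,0,0,0,0,0.17,-0.18,0,0,0,0,0,0.17,-0.18,0,0,0,0,0]
}}

```text
clock: 14.87
tcp_pos: [0.4971, -0.0789, 0.1744]
orientation: [-0.002, 0.063, 0.998, -0.0]
wrist_force: [-4.3, -3.0, 7.1]
finger_gap: 0.0172
```

```bash
python3 st.py
```

```text
14.8667 tcp [ 0.4971 -0.0789  0.1744] tip [ 0.4969 -0.079   0.132 ] F [-4.3 -3.   7.1] M [-0.47  0.78  0.08] zax [-4.5e-03 -1.0e-04 -1.0e+00] gap 0.0172
r 0.0503 theta 0.408
Frad 0.6 Ftan -5.2
```

Request:
{"fn": "send_rows", "kwargs": {
  "series": [0.03,-0.03,0,0,0,0,0,0.06,-0.07,0,0,0,0,0,0.1,-0.1,-0.02,0,0,0,0,0.1,-0.1,-0.04,0,0,0,0]
}}

```text
clock: 15.2
tcp_pos: [0.4969, -0.0791, 0.1744]
orientation: [-0.001, 0.063, 0.998, 0.001]
wrist_force: [-2.4, 0.4, 2.2]
finger_gap: 0.0175
```

```bash
python3 st.py
```

```text
15.2 tcp [ 0.4969 -0.0791  0.1744] tip [ 0.4968 -0.0791  0.132 ] F [-2.4  0.4  2.2] M [0.27 0.36 0.03] zax [-0.0028  0.0017 -1.    ] gap 0.0175
r 0.0503 theta 0.403
Frad 1.8 Ftan -1.5
```

Request:
{"fn": "send_rows", "kwargs": {
  "series": [0,0,0,0,0,0,0.25,0,0,0,0,0,0,0.3,0,0,0,0,0,0,0.4,0,0,0,0,0,0,0.5,0,0,0,0,0,0,0.5,0,0,0,0,0,0,0.5,0,0,0,0,0,0,0.5]
}}

```text
clock: 15.78
tcp_pos: [0.4985, -0.0799, 0.1747]
orientation: [-0.0, 0.063, 0.998, 0.0]
wrist_force: [-0.9, -0.6, -1.1]
finger_gap: 0.0426
```

Request:
{"fn": "send_rows", "kwargs": {
  "series": [0,0,-0.5,0,0,0,0.5,0,0,-1.5,0,0,0,0.5,0,0,-3,0,0,0,0.5,0,0,-5,0,0,0,0.5,0,0,-7.5,0,0,0,0.5,0,0,-10,0,0,0,0.5,0,0,-11,0,0,0,0.5,0,0,-11,0,0,0,0.5]
}}

```text
clock: 16.45
tcp_pos: [0.5, -0.0804, 0.2882]
orientation: [0.003, 0.063, 0.998, -0.001]
wrist_force: [0.4, -0.5, -0.8]
finger_gap: 0.0428
```

```bash
python3 st.py; python3 look.py w6 .19 pin; python3 fit.py w6 .497 -.079 .162
```

```text
16.45 tcp [ 0.5    -0.0804  0.2882] tip [ 0.5002 -0.0805  0.2458] F [ 0.4 -0.5 -0.8] M [-0.03 -0.08 -0.  ] zax [ 0.0059 -0.0018 -1.    ] gap 0.0428
r 0.0473 theta 0.433
Frad -0.7 Ftan -0.0
16.45 [ 0.49999811 -0.0804387   0.28822703] [[-0.992, 0.1258, 0.0059], [0.1258, 0.9921, -0.0018], [-0.0061, -0.001, -1.0]] [ 0.43 -0.54 -0.85] 0.04279047292339184
pin 0.55 [246.5, 161.7, 25.9, 42.4] 259.3466362599772 181.78563283922463 [ 0.4956 -0.0796  0.19  ]
pin 0.45 [494.7, 211.2, 17.3, 13.1] 502.43918918918916 217.5472972972973 [0.5729 0.1968 0.19  ]
0.175 [ 0.4938 -0.08    2.9836] 171.0
0.176 [ 0.4931 -0.0798 -0.1214] -7.0
0.176 [ 0.4934 -0.0797 -0.1213] -7.0
0.176 [ 0.4933 -0.0799  3.0082] 172.4
```

View pics/w6.png

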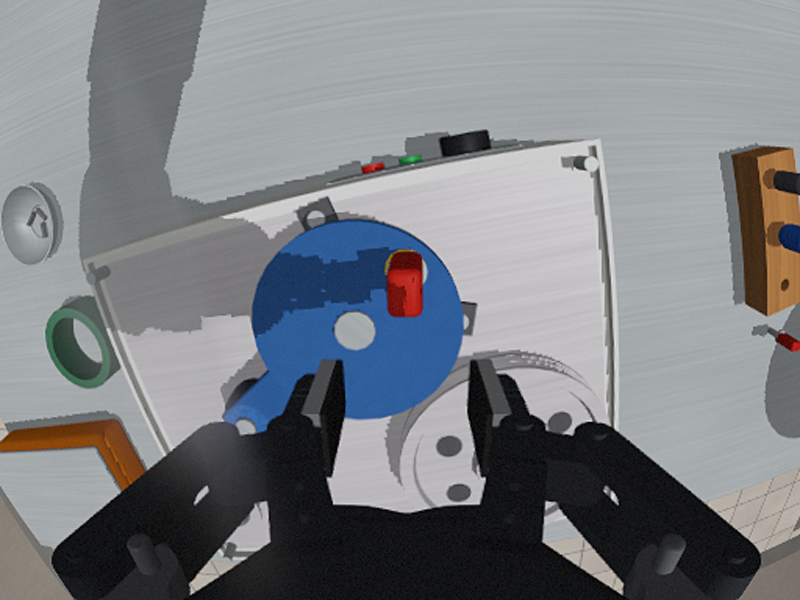

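The head is swung round. The pin stands in it at (405,280), and the ring is almost fully covered by the collar. One close crop to check the seating.

```bash
python3 - <<'E'
from h import *
u,v=proj("scene",(.496,-.079,.175)).astype(int); b=read_camera("scene")[v-30:v+30,u-30:u+30]
a=cv2.imread("raw_w6.png")[145:215,225:295]
cv2.imwrite("pics/seat.png",np.hstack([cv2.resize(x,(400,400),interpolation=cv2.INTER_CUBIC) for x in(a,b)]))
f=np.load("raw_w6.npz"); c=(f["K"],f["x"],f["M"])
for z in(0.162,.167,.170): print(z,[proj("wrist",(x,y,z),c).round(1) for x,y in((.497,-.079),)])
E
```

```text
0.162 [array([260.2, 174.5])]
0.167 [array([260.2, 175.9])]
0.17 [array([260.2, 176.8])]
```

View pics/seat.png

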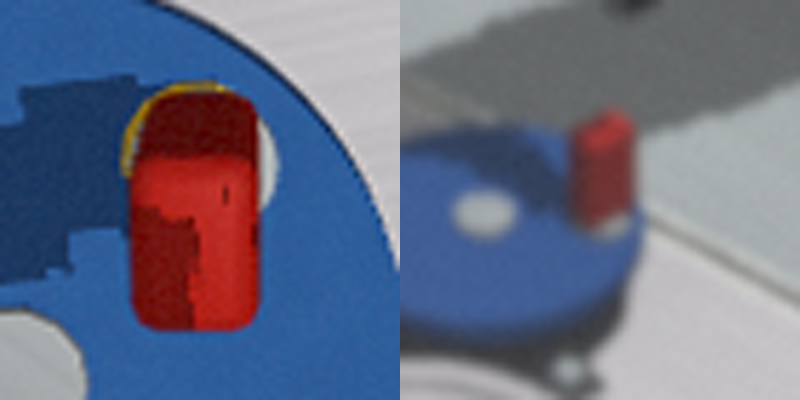

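The pin looks seated with a slight lean. I'll confirm with a gentle touch on the handle top using shut fingers; it should make contact near z = 0.213.

Request:
{"fn": "send_rows", "kwargs": {
  "series": [0.25,0,0,0,0,0,0.3,0.5,0,0,0,0,0,0,0.5,0,1,0,0,0,0,0.5,0,2,0,0,0,0,0.5,0,3.5,0,0,0,0,0.5,0,5,0,0,0,0,0.5,0,6,0,0,0,0,0.5,0,6.6,0,0,0,0,0.5,0,6.6,0,0,0,0,0.5,0,6.6,0,0,0,0]
}}

```text
clock: 17.43
tcp_pos: [0.4933, -0.0792, 0.2185]
orientation: [-0.0, 0.063, 0.998, 0.0]
wrist_force: [-0.1, 0.2, 0.8]
finger_gap: -0.0001
```

Request:
{"fn": "send_rows", "kwargs": {
  "series": [0,0,0.15,0,0,0,0,0,0,0.3,0,0,0,0,0,0,0.45,0,0,0,0,0,0,0.6,0,0,0,0,0,0,0.6,0,0,0,0]
}}

```text
clock: 17.85
tcp_pos: [0.494, -0.0794, 0.2134]
orientation: [0.001, 0.063, 0.998, -0.0]
wrist_force: [0.6, 0.9, 2.5]
finger_gap: -0.0003
```

Request:
{"fn": "send_rows", "kwargs": {
  "series": [0,0,0.08,0,0,0,0,0,0,0.16,0,0,0,0,0,0,0.24,0,0,0,0,0,0,0.24,0,0,0,0]
}}

```text
clock: 18.18
tcp_pos: [0.495, -0.0793, 0.2131]
orientation: [0.003, 0.063, 0.998, -0.0]
wrist_force: [-2.0, 2.2, 14.1]
finger_gap: 0.0
```

Solid contact at z = 0.213, as expected for a seated collar. Retreating, then a last check.

Request:
{"fn": "send_rows", "kwargs": {
  "series": [0,0,-0.3,0,0,0,0,0,0,-1,0,0,0,0,0,0,-3,0,0,0,0,0,0,-6,0,0,0,0,0,0,-9,0,0,0,0,0,0,-10,0,0,0,0,0,0,-10,0,0,0,0,0,0,-10,0,0,0,0]
}}

```text
clock: 18.85
tcp_pos: [0.4937, -0.0794, 0.3102]
orientation: [0.0, 0.063, 0.998, -0.0]
wrist_force: [0.1, -0.1, -0.6]
finger_gap: -0.0001
```

```bash
python3 st.py; python3 look.py w7 .19 pin; python3 fit.py w7 .496 -.079 .162 | head -1
```

```text
18.85 tcp [ 0.4937 -0.0794  0.3102] tip [ 0.4937 -0.0794  0.2678] F [ 0.1 -0.1 -0.6] M [-0.04 -0.    0.02] zax [ 4.e-04 -1.e-04 -1.e+00] gap -0.0001
r 0.0523 theta 0.353
Frad -0.2 Ftan -0.0
18.85 [ 0.49367965 -0.07939736  0.31018284] [[-0.9921, 0.1258, 0.0004], [0.1258, 0.9921, -0.0001], [-0.0005, -0.0, -1.0]] [ 0.13 -0.14 -0.61] -8.842993195101318e-05
pin 0.71 [486.2, 111.9, 22.0, 14.4] 496.22635135135135 119.65878378378379 [0.455  0.1931 0.19  ]
pin 0.46 [486.8, 211.1, 18.0, 13.7] 494.6335403726708 216.92546583850933 [0.5758 0.2062 0.19  ]
0.169 [ 0.4934 -0.0796  2.973 ] 170.3
```

View pics/w7.png

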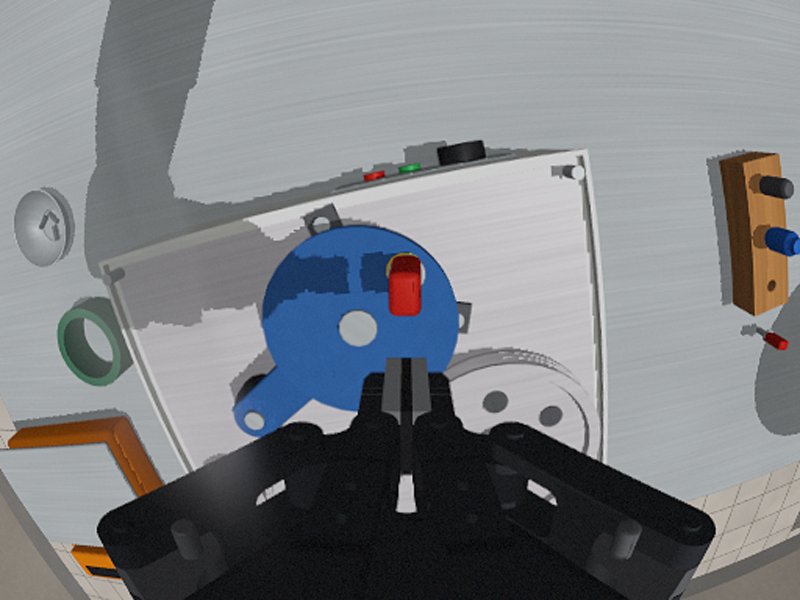

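The pin still stands at (405,285) in the turned head. The block tools, dish and tape are in their places and the gripper is clear. Handing in.

```bash
python3 -c "
from workcell import *
print(hand_in())"
```

```text
the job is handed in; nothing more can be done
None
```

The tensioner is locked back with the red-handled pin pressed home, and the job is handed in at about 19 s.

- **Pin and swing:** I took the pin from the block, put it through the ringed hole and swung the head clockwise. I then swept it over the drum under about 11 N of downward force, after a brief 14 N when first touching the drum.
- **Lock hole:** The foot dropped in at a joint value of about 0.43. The pin went down against 1–2 N until the collar stopped it at the expected height. I then eased the spring load onto the lock hole before letting go; the head settled back to about 0.40.
- **Last checks:** A shut-finger touch on the handle top met firm contact at z = 0.213 m, the height for a seated collar. That touch reached 14 N. The last picture shows the head still turned, the pin upright in it, the other tools, dish and tape in place, and the gripper clear.
- **Small disagreements:**
  - The camera fit put the pin about 3 mm off where the arm left it. I take this as a slight lean of the pin in its clearances plus calibration error.
  - By feel, the head's axis was about 2 mm from its position in the camera images, and I corrected for that during the swing.

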